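# Square up a row of junction boxes against the packing stop

### The job

Pick up the aluminium straightedge by its orange grip and use it, not the fingers, to sweep the four white junction boxes together along the plywood jig until the whole row stands flush and square against the red stop, then press the row home, firmly but gently, with a push of about 12 N (the stop must never take more than 16 N). Then lay the straightedge back down flat, wholly on its blue-edged mat, and leave the boxes lined up and everything else on the bench where it was.

Things in the scene. Friction and masses are not known exactly. Their poses are not given: they have to be found in the camera images.
- straightedge: Aluminium angle, 250 g: flange 44 (x) x 280 (y) x 4 mm, upright blade 28 mm high along its front edge. The front face, 22 mm along +x from the origin, pushes the boxes. Orange grip block on a stem over the centre, 24 (x) x 60 (y) mm, z = 30 to 64 mm, above the blade; pinch it across x or y. Origin: centre of underside; x out of the front face, y along the length. Starts flat on the mat.
- box1: One of four identical white-painted die-cast junction boxes, a square block 46 x 46 x 30 mm high, about 160 g (0.1 to 0.24 kg), lid with four dark screws on top. Starts skewed by up to 20 degrees on the jig board, the four side by side about 68 mm apart. Origin: centre of its underside; z up, x and y square to its sides.
- box2: One of four identical white-painted die-cast junction boxes, a square block 46 x 46 x 30 mm high, about 160 g (0.1 to 0.24 kg), lid with four dark screws on top. Starts skewed by up to 20 degrees on the jig board, the four side by side about 68 mm apart. Origin: centre of its underside; z up, x and y square to its sides.
- box3: One of four identical white-painted die-cast junction boxes, a square block 46 x 46 x 30 mm high, about 160 g (0.1 to 0.24 kg), lid with four dark screws on top. Starts skewed by up to 20 degrees on the jig board, the four side by side about 68 mm apart. Origin: centre of its underside; z up, x and y square to its sides.
- box4: One of four identical white-painted die-cast junction boxes, a square block 46 x 46 x 30 mm high, about 160 g (0.1 to 0.24 kg), lid with four dark screws on top. Starts skewed by up to 20 degrees on the jig board, the four side by side about 68 mm apart. Origin: centre of its underside; z up, x and y square to its sides.
- jig: Fixed plywood jig board lying on the bench, 320 mm (x) x 330 mm (y) x 6 mm thick; the boxes and the stop stand on its top, 6 mm above the bench. Origin: centre of its underside; x points roughly away from the robot, towards the stop's edge. Nothing but the boxes and the stop lies on it.
- stop: Fixed rigid red bar on the jig near its far edge, 20 mm (x) x 300 mm (y) x 30 mm high, set slightly skew to the board. It does not give. Sliding the row along the board takes some 2 to 6 N of the push; friction takes part of the press too, so the stop feels less than the hand gives. Origin: centre of its underside, on the board's top; x points away from the boxes, y along the bar, z up.
- stop_face (a point): Middle of the lower edge of the stop's front face (the face towards the boxes), on the board's top, axes as the stop's: a box flush and square against the stop has its origin at x = -23 mm here.
- mat: Fixed black rubber mat with a blue border where the straightedge lies at the start and must be put back, 130 mm (x) x 340 mm (y) x 4 mm thick, to the robot's left or right. Origin: centre of its underside, so its top is at z = 4 mm; y along its length.
- bin: Fixed blue parts bin, 130 mm (x) x 300 mm (y) x 50 mm high, on the side of the bench opposite the mat. Not used. Origin: centre of its underside.
- tape: Bystander: cardboard-brown tape roll, 90 mm across, 24 mm high, lying off the far right corner of the jig. Origin: centre of its underside.
- jar: Bystander: jar 56 mm across, 70 mm high with a yellow cap, off the far left corner of the jig. Origin: centre of its underside.
- mug: Bystander: blue mug 80 mm across, 90 mm high, at the right side of the bench. Origin: centre of its underside.
Not all that is in view belongs to the job. What is shaped like the box2 but green or turquoise is not meant.

How it is judged:
By the outcome, as a careful person would: the job done as asked, in the order asked, and still so for the second after the job is handed in, with the robot touching nothing.
It also fails if it takes over 72 s, if anything falls off the work surface, if the arm or the gripper's body presses on something with over 40 N, if the wrist force passes 120 N, or if a joint passes its speed limit or range.

### The arm

A 7-joint arm with a two-finger parallel gripper is mounted at the origin on the work surface. World frame = base frame: x ahead of the robot, y to its left, z up, the work surface at z = 0. Lengths are in m, angles in rad, forces in N, time in s.
With the tool pointing down it reaches from about 0.35 to 0.9 m from the base axis. Payload 8.1 kg.
Tool frame: the origin (TCP) lies at the very end of the fingers, on their centre line; the grasp point (between the pads) lies arm.hold_point_z behind it (arm.hold_point_z is the distance from the TCP to the grasp point, in m); z points along the fingers, y is the line along which they close (so a half turn about z gives the same grasp; the last joint's range is limited). The gripper opens to 92 mm and grips with 3 to 60 N. Pads are 19 mm wide; open, the fingers measure 130 mm over their backs; the gripper's body (75 mm by 190 mm) begins 47 mm behind the grasp point.
Start: joints at [1.088, 0.434, 0.025, 1.573, -0.012, 1.134, -0.075], TCP at [0.232, -0.58, 0.205] pointing down, gripper open.
Joint ranges: [-2.62, 2.62], [-0.44, 2.09], [-1.27, 1.32], [0.08, 2.57], [-1.32, 4.46], [0.12, 2], [-2.74, 2.74]. Speed limits (rad/s): [2.22, 2.22, 3.01, 3.01, 3.14, 3.14, 3.14].

### API

Orientations are given as a rotation vector (axis times angle).
In Python, from cell import arm, vision, job, cut_out gives the robot as it stands. The module is installed in compiled form; this text tells all that it offers.
- The arm moves only by the tool play_rows, never from a script. Its argument "increments" is text: rows parted by semicolons, each of 5 numbers parted by spaces: the shift along the tool's x, y, z in cm, then the turn about the tool's z in degrees, then the opening, from -1 (shut) to 1 (fully open), so that 0 is half open. A call has 1 to 5 rows; each row shifts and turns the commanded pose from where the row before left it, along the tool's axes as they then stand; what a row does not reach is not made up. A row lasts 1/12 s, in which the tool goes at most 41.7 mm and 7.16 degrees, less where a joint would pass 70% of its speed; a pose out of reach is approached as far as the arm can. A call is refused whole if a number of a shift passes 4.17 or a number of a turn 7.16, either way. A call with a gripper value outside its range is refused whole. The fingers move at their own pace and stop on an object; "grip_force" is the grip in N (left out, the last holds). Time passes only in rows, so rows that do not move let the fingers close. It gives the time, the measured TCP pose, the force, the opening and the grip force at its end, in the units of the state.
- arm.observe(): the state, without advancing time (a new reading comes with each control period).
- vision.get_image(name): name is "scene" or "side" or "wrist"; returns a dict with "frame" (384x512x3 uint8, red, green, blue), "z_map" (384x512 float32, m along the optical axis (not along the pixel's ray), 0 where there is no reading), "mtx" (3x3 intrinsics, pixels), "distortion" ([k1, k2, p1, p2, k3] as OpenCV has them; the pictures are not rectified), "cam_to_world" (4x4, takes a point from camera to world coordinates). Camera axes: x right, y up, looking along -z (the intrinsics and any distortion apply to the point x, -y, -z); pixel columns grow to the right and rows downward; lengths in m; the calibration is good to about 2 mm. A picture is of the moment at which its call begins.
- job.sign_off(): hands the job in; it is judged then, once.
Trained networks look in a picture, given as the dict that the camera call returned (one of the last four; its "shot" number tells which), for a name from the list of things; names that differ only in an ending like _2 or _b are one class to them, and where a whole thing is asked for, a point or a joint stands for the part that bears it (a point fixed in the world has none). Each returns a list of dicts, best first, with "confidence" (0 to 1); they miss things now and then, are a little off and sometimes report something else, mostly with a low value. They report only what shows in the picture. A call takes as long as a camera call. They do not tell look-alikes from the thing itself.
- cut_out(query, picture): "mask" (384x512 bool, what is visible of it) and "point" ([row, column] in pixels, amid what is visible of it).
The state is a dict: "clock": time; "joints": joint angles; "dq": joint speeds; "joint_efforts": joint torques, N m; "position": TCP position; "ee_rot": TCP orientation; "force": force on the tool from outside, world axes, zero at the start; "ft_torque": the same for the moment, N m; "width": opening from 0.0 (shut) to 1.0 (fully open); "gripper_force": force on a finger pad.
Only numpy, scipy, OpenCV 4.12 (cv2) and the standard library are available. Lean on these libraries where they do the work, as an engineer would, in place of code of your own. Each camera call takes 0.05 s, during which the arm holds its last target. There are 200 camera calls.

## Working session

There is one attempt and no reset: what is moved stays moved. The work goes in short steps, Python scripts to look and compute and a tool call to move; the robot and the scene stay as the last step left them, time stands still between calls to the robot, and variables do not carry over. Pictures are saved under pics/ and viewed, at most 10 in all, crops included, and the job is handed in when it is done.

Besides the shell and the picture viewer there is one more tool, called after "Call:" as name(argument=value, ...) on one line, values as JSON. play_rows: Moves the arm, as the interface text tells. Its arguments: {"type":"object","properties":{"increments":{"type":"string"},"grip_force":{"type":"number"}},"required":["increments"]}

```bash
mkdir -p pics
cat > h.py <<'E'
import numpy as np, cv2
from cell import arm, vision, job, cut_out
def cloud(p):
    h,w=p["z_map"].shape
    u,v=np.meshgrid(np.arange(w),np.arange(h))
    n=cv2.undistortPoints(np.stack([u,v],-1).reshape(-1,1,2).astype(np.float64),p["mtx"],np.array(p["distortion"],float)).reshape(h,w,2)
    z=p["z_map"].astype(float)
    c=np.stack([n[...,0]*z,-n[...,1]*z,-z],-1)
    T=np.array(p["cam_to_world"]); W=c@T[:3,:3].T+T[:3,3]
    W[z<=0]=np.nan
    return W
def save(p,name): cv2.imwrite("pics/"+name,p["frame"][...,::-1])
E
python3 - <<'E'
from h import *
s=arm.observe(); print(s, arm.hold_point_z)
for c in ["scene","side"]:
    p=vision.get_image(c); save(p,c+"0.png"); W=cloud(p)
    for q in ["straightedge","box1","stop","mat","jig"]:
        for r in cut_out(q,p)[:6]:
            P=W[r["mask"]]; P=P[~np.isnan(P[:,0])]
            rect=cv2.minAreaRect((P[:,:2]*1000).astype(np.float32))
            print(c,q,round(r["confidence"],2),r["point"],np.round(np.median(P,0),3),np.round(rect[0]),np.round(rect[1]),round(rect[2],1),r["mask"].sum())
E
```

```text
{'clock': 0.0, 'joints': array([ 1.08838759,  0.43521478,  0.0249553 ,  1.57408638, -0.01162086,
        1.13401132, -0.07510973]), 'dq': array([-0.00023927, -0.00145565, -0.00135241,  0.00092046,  0.00047396,
        0.00095905,  0.00045457]), 'joint_efforts': array([-1.68127997e-05, -6.67862535e+01,  9.85442810e-01, -3.14462507e+01,
       -6.03961386e-02,  4.29411675e-02,  1.63842824e-04]), 'position': array([ 0.23147196, -0.57996761,  0.20415404]), 'ee_rot': array([-3.08364237e+00, -5.92624327e-01,  6.45009607e-04]), 'force': array([-0.2008477 ,  0.40939053,  0.01346694]), 'ft_torque': array([-0.01258914, -0.01353105, -0.06319634]), 'gripper_force': 0.0, 'width': 0.9979813145585801} 0.0188
scene straightedge 0.68 [152.2, 358.5] [0.519 0.368 0.009] [491. 397.] [296. 116.] 11.2 1144
scene box1 0.81 [307.2, 199.6] [ 0.756 -0.387  0.027] [ 745. -386.] [64. 44.] 16.5 362
scene box1 0.74 [188.9, 293.7] [0.545 0.068 0.031] [528.  79.] [53. 75.] 62.8 247
scene box1 0.69 [187.2, 171.8] [ 0.302 -0.258  0.025] [ 275. -251.] [51. 84.] 78.1 218
scene box1 0.68 [200.9, 278.2] [ 0.57  -0.01   0
[... 784 characters left out ...]
.] [47. 48.] 0.8 304
side box1 0.71 [144.2, 235.8] [ 0.741 -0.367  0.022] [ 759. -402.] [ 52. 104.] 28.4 166
side box1 0.55 [188.8, 262.5] [ 0.504 -0.126  0.03 ] [ 519. -151.] [ 71. 137.] 42.9 298
side box1 0.51 [185.5, 350.6] [ 0.283 -0.238  0.023] [ 285. -254.] [49. 46.] 84.3 249
side stop 0.96 [191.3, 196.6] [ 0.682 -0.037  0.026] [705. -64.] [304.  75.] 78.1 971
side mat 0.93 [320.2, 176.3] [0.462 0.378 0.002] [505. 357.] [342. 138.] 8.6 4672
side mat 0.74 [157.9, 224.8] [ 0.725 -0.257  0.015] [ 720. -250.] [89. 89.] 32.8 300
side mat 0.52 [207.7, 225.1] [0.554 0.007 0.03 ] [578.  -7.] [ 73. 103.] 68.6 313
side jig 0.97 [214.3, 240.6] [0.494 0.006 0.004] [547. -42.] [345. 329.] 79.7 5751
```

```bash
python3 -c "
import cv2,numpy as np
a=cv2.imread('pics/scene0.png');b=cv2.imread('pics/side0.png')
cv2.imwrite('pics/both.png',np.vstack([cv2.resize(a[110:350,100:480],(790,499))[:], ])) 
cv2.imwrite('pics/sideb.png',cv2.resize(b[100:384,80:460],(790,590)))"
```

```text
(no output)
```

View pics/both.png

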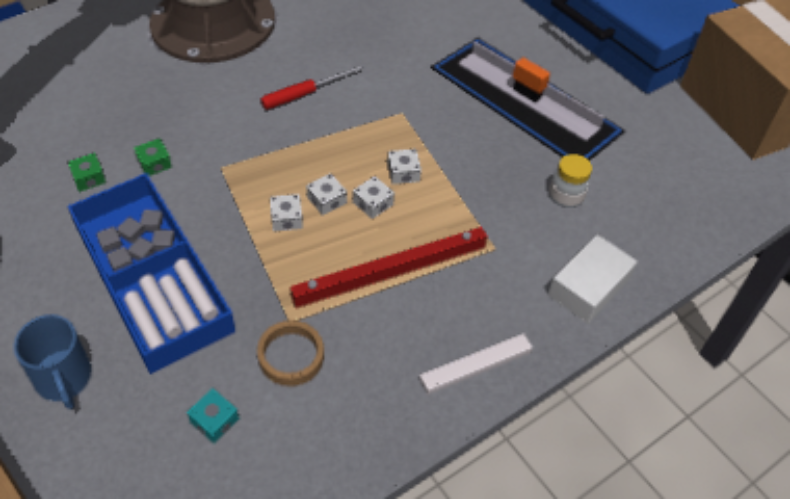

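View pics/sideb.png

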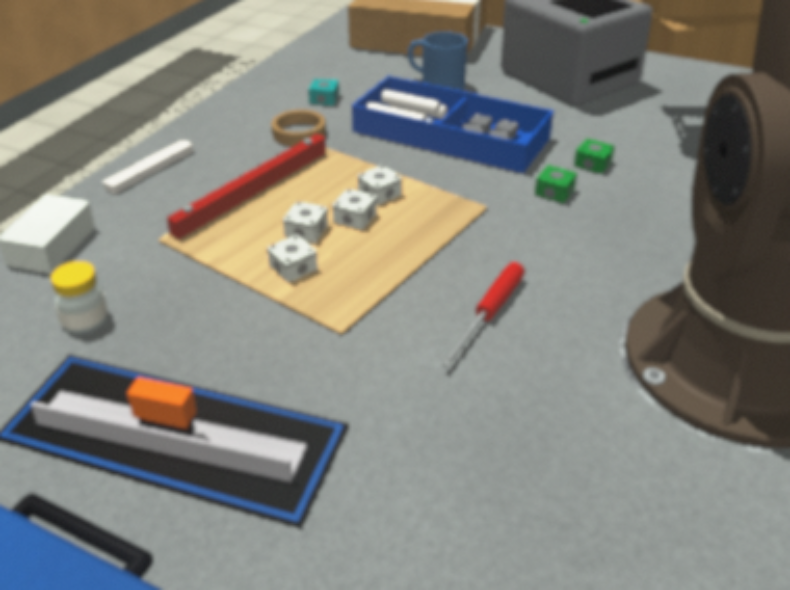

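Side view: straightedge with orange grip at (160,400) in the enlarged picture, on the left mat with its blade towards the far left (+y). The four white boxes are on the plywood at (380,183), (355,208), (305,222), (292,257). The look-alikes are the green blocks at (556,183) and (595,155) and the turquoise one at (323,92). They are off the jig and the wrong colour, so I leave them alone.

```bash
cat >> h.py <<'E'
def colmask(p):
    hsv=cv2.cvtColor(p["frame"],cv2.COLOR_RGB2HSV); return hsv[...,0].astype(int),hsv[...,1],hsv[...,2]
def rect(P):
    r=cv2.minAreaRect((P[:,:2]*1000).astype(np.float32)); return [round(float(x),1) for x in (*r[0],*r[1],r[2])]
def line(P):
    c=np.median(P[:,:2],0); d=P[:,:2]-P[:,:2].mean(0); u,s,v=np.linalg.svd(d,full_matrices=False)
    return P[:,:2].mean(0), np.degrees(np.arctan2(v[0,1],v[0,0]))
E
python3 - <<'E'
from h import *
for c in ["scene","side"]:
    p=vision.get_image(c); W=cloud(p); H,S,V=colmask(p); x,y,z=[W[...,i] for i in range(3)]
    org=(H>5)&(H<16)&(S>180)&(z>.045)&(z<.09)&(y>.2)&(y<.5)&(x<.7)
    print(c,"grip",org.sum(),rect(W[org]),np.nanmedian(W[org],0).round(3),np.percentile(z[org],[5,95]).round(3))
    for n,(a,b) in dict(stoptop=(.031,.045)).items():
        m=((H<6)|(H>174))&(S>150)&(z>a)&(z<b)&(x>.55)&(x<.8); print(n,m.sum(),rect(W[m]),line(W[m]))
    m=(S<60)&(z>.030)&(z<.042)&(x>.4)&(x<.66)&(abs(y+.04)<.2)
    k,l,st,ce=cv2.connectedComponentsWithStats(m.astype(np.uint8))
    for i in range(1,k):
        if st[i,4]>40: print("box",st[i,4],rect(W[l==i]))
    m=(S<60)&(z>.02)&(z<.04)&(y>.25)&(y<.5)&(x<.7)&(x>.3); print("blade",m.sum(),rect(W[m]),line(W[m]))
    m=(S<60)&(z>.001)&(z<.015)&(V>130)&(y>.25)&(y<.5)&(x<.7)&(x>.3); print("flange",rect(W[m]),line(W[m]))
    m=(H>100)&(H<125)&(S>120)&(abs(z)<.012)&(y>.2)&(y<.47)&(x<.75)&(x>.25); print("matborder",m.sum(),rect(W[m]))
    m=(z>.06)&(y>.4)&(x>.2)&(x<.8); print("tall near", m.sum(), np.nanmin(y[m]) if m.any() else None)
E
```

```text
scene grip 125 [506.2, 365.4, 57.6, 25.0, 7.2] [0.509 0.36  0.063] [0.047 0.068]
stoptop 475 [687.4, -59.9, 300.7, 23.4, 77.9] (array([ 0.68712688, -0.06324188]), np.float64(-102.08555820119739))
box 148 [536.5, 72.6, 46.2, 50.8, 63.1]
box 163 [519.6, -63.1, 47.3, 47.8, 89.2]
box 159 [563.7, -6.1, 47.6, 46.7, 7.9]
box 163 [518.0, -135.4, 44.3, 51.7, 59.7]
blade 152 [548.9, 371.1, 138.7, 341.3, 71.7] (array([0.51668273, 0.3861578 ]), np.float64(9.958802647783498))
flange [499.9, 389.9, 279.1, 93.3, 11.2] (array([0.51557997, 0.36676819]), np.float64(11.578945346202586))
matborder 275 [505.3, 360.5, 336.9, 130.5, 8.3]
tall near 8743 0.5127999352203196
side grip 409 [500.6, 367.8, 59.3, 23.9, 11.2] [0.496 0.373 0.064] [0.048 0.067]
stoptop 295 [680.6, -59.7, 300.9, 22.7, 78.0] (array([ 0.68216005, -0.04782962]), np.float64(78.10121907835433))
box 140 [513.2, -136.3, 50.4, 52.1, 61.6]
box 155 [514.9, -62.9, 46.2, 49.7, 1.7]
box 166 [560.4, -5.7, 46.2, 49.7, 7.5]
box 204 [534.5, 72.9, 47.8, 50.2, 65.0]
blade 813 [545.6, 369.8, 140.5, 346.0, 72.1] (array([0.51983683, 0.36820297]), np.float64(168.48170723421427))
flange [501.6, 375.9, 396.8, 243.1, 0.5] (array([0.49616646, 0.35384119]), np.float64(-173.50440004645063))
matborder 1189 [503.4, 361.0, 333.9, 127.6, 8.4]
tall near 6536 0.5162455200407605
```

Call:
play_rows(increments="0 0 0 -7 1; 0 0 0 -7 1")

```text
clock: 0.87
position: [0.2318, -0.5804, 0.205]
ee_rot: [2.987, 0.972, -0.0]
force: [0.0, 0.1, -0.4]
width: 1.0
gripper_force: 0.0
```

```bash
cat > plan.py <<'E'
import sys
from h import *
from scipy.spatial.transform import Rotation as R
def yaw_y(rv):
    m=R.from_rotvec(rv).as_matrix(); return np.degrees(np.arctan2(m[1,1],m[0,1]))
def plan(way,pos,yaw,step=.04,op=1,tmax=7):
    """way: list of (x,y,z,yaw of tool y); prints rows in calls of 5"""
    rows=[]; p=np.array(pos,float)
    for w in way:
        t=np.array(w[:3]); dy=w[3]-yaw
        n=max(1,int(np.ceil(np.linalg.norm(t-p)/step)),int(np.ceil(abs(dy)/tmax)))
        p0,y0=p.copy(),yaw
        for i in range(1,n+1):
            g=p0+(t-p0)*i/n; d=(g-p)*100; a=np.radians(yaw)
            uy=np.array([np.cos(a),np.sin(a),0]); ux=np.array([-np.sin(a),np.cos(a),0])  # x = y x z, z=-Z
            ux=np.cross(uy,[0,0,-1.])
            r=[round(float(d@ux),2),round(float(d@uy),2),round(float(-d[2]),2)]
            ty=round(-(y0+dy*i/n-yaw),2)
            p=p+(ux*r[0]+uy*r[1]-np.array([0,0,1])*r[2])/100; yaw-=ty
            rows.append(" ".join(f"{v:g}" for v in r+[ty,op]))
    for i in range(0,len(rows),5): print("; ".join(rows[i:i+5]))
E
python3 - <<'E'
from plan import *
s=arm.observe(); print(s["position"],yaw_y(s["ee_rot"]))
plan([(.42,-.15,.2,20),(.503,.366,.16,101.2)],s["position"],yaw_y(s["ee_rot"]))
E
```

```text
[ 0.23181245 -0.58043864  0.20497875] -53.939743256322714
3.38 -1.98 0.04 -6.16 1; 3.57 -1.6 0.04 -6.16 1; 3.72 -1.21 0.04 -6.16 1; 3.83 -0.8 0.05 -6.17 1; 3.9 -0.39 0.04 -6.16 1
3.92 0.03 0.04 -6.16 1; 3.88 0.46 0.04 -6.16 1; 3.82 0.86 0.04 -6.16 1; 3.7 1.28 0.04 -6.16 1; 3.55 1.66 0.04 -6.17 1
3.34 2.03 0.05 -6.16 1; 3.11 2.38 0.04 -6.16 1; 3.26 1.82 0.29 -5.8 1; 3.06 2.14 0.28 -5.8 1; 2.83 2.43 0.29 -5.8 1
2.57 2.71 0.28 -5.8 1; 2.28 2.96 0.29 -5.8 1; 1.97 3.17 0.28 -5.8 1; 1.64 3.35 0.29 -5.8 1; 1.29 3.5 0.28 -5.8 1
0.93 3.62 0.29 -5.8 1; 0.56 3.69 0.29 -5.8 1; 0.19 3.73 0.28 -5.8 1; -0.19 3.73 0.29 -5.8 1; -0.57 3.69 0.28 -5.8 1
-0.94 3.61 0.29 -5.8 1
```

Call:
play_rows(increments="3.4 -2 0 -6.2 1; 3.6 -1.6 0 -6.2 1; 3.7 -1.2 0 -6.2 1; 3.8 -0.8 0 -6.2 1; 3.9 -0.4 0 -6.2 1")

```text
clock: 1.28
position: [0.3111, -0.3998, 0.2051]
ee_rot: [2.619, 1.735, -0.0]
force: [0.9, -0.1, 0.5]
width: 0.997
gripper_force: 0.0
```

Call:
play_rows(increments="3.9 0 0 -6.2 1; 3.9 0.5 0 -6.2 1; 3.8 0.9 0 -6.2 1; 3.7 1.3 0 -6.2 1; 3.6 1.7 0 -6.2 1")

```text
clock: 1.7
position: [0.3907, -0.2203, 0.2053]
ee_rot: [2.06, 2.371, -0.0]
force: [0.8, -0.7, 0.9]
width: 1.001
gripper_force: 0.0
```

Call:
play_rows(increments="3.3 2 0 -6.2 1; 3.1 2.4 0 -6.2 1; 3.3 1.8 0.3 -5.8 1; 3.1 2.1 0.3 -5.8 1; 2.8 2.4 0.3 -5.8 1")

```text
clock: 2.12
position: [0.4381, -0.038, 0.1962]
ee_rot: [1.381, 2.821, 0.0]
force: [-0.1, 0.3, -1.0]
width: 1.001
gripper_force: 0.0
```

Call:
play_rows(increments="2.6 2.7 0.3 -5.8 1; 2.3 3 0.3 -5.8 1; 2 3.2 0.3 -5.8 1; 1.6 3.4 0.3 -5.8 1; 1.3 3.5 0.3 -5.8 1")

```text
clock: 2.53
position: [0.4678, 0.1474, 0.1811]
ee_rot: [0.631, 3.077, 0.0]
force: [1.7, -1.0, -0.2]
width: 1.0
gripper_force: 0.0
```

Call:
play_rows(increments="0.9 3.6 0.3 -5.8 1; 0.6 3.7 0.3 -5.8 1; 0.2 3.7 0.3 -5.8 1; -0.2 3.7 0.3 -5.8 1; -0.6 3.7 0.3 -5.8 1")

```text
clock: 2.95
position: [0.4971, 0.3312, 0.1657]
ee_rot: [-0.159, 3.137, -0.001]
force: [0.2, -0.1, -0.0]
width: 1.003
gripper_force: 0.0
```

Call:
play_rows(increments="-0.9 3.6 0.3 -5.8 1; 0 0 0 0 1; 0 0 0 0 1")

```text
clock: 3.2
position: [0.5013, 0.3687, 0.1623]
ee_rot: [0.316, -3.124, -0.002]
force: [-0.1, -0.2, 0.2]
width: 1.004
gripper_force: 0.0
```

```bash
cat > look.py <<'E'
from plan import *
s=arm.observe(); print(s["clock"],s["position"].round(4),yaw_y(s["ee_rot"]).round(2),s["force"].round(2))
p=vision.get_image("wrist"); W=cloud(p); H,S,V=colmask(p); x,y,z=[W[...,i] for i in range(3)]
save(p,"w1.png")
m=(H>5)&(H<16)&(S>180)&(z>.055)&(z<.08)
print("grip",m.sum(),rect(W[m]) if m.any() else 0)
m=(S<70)&(V>120)&(z>.001)&(z<.04); print("edge",m.sum(),rect(W[m]) if m.any() else 0)
E
python3 look.py
```

```text
3.2 [0.5013 0.3687 0.1623] 101.54 [-0.06 -0.17  0.2 ]
grip 0 0
edge 21011 [525.5, 348.0, 396.3, 493.3, 11.0]
```

View pics/w1.png

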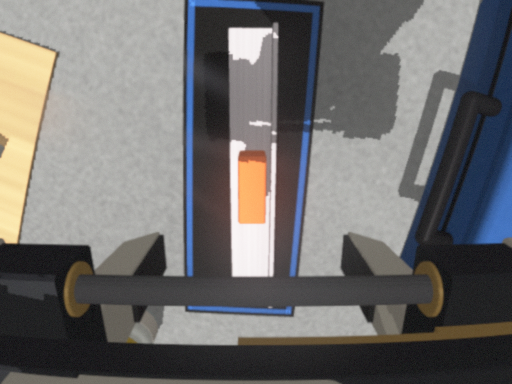

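The wrist view shows the straightedge on the mat: orange grip at (252,187), centred between the fingers, and the blade on the right at column 275.

```bash
cat > g.py <<'E'
from plan import *
s=arm.observe(); print(s["clock"],s["position"].round(4),yaw_y(s["ee_rot"]).round(2),s["force"].round(2))
p=vision.get_image("wrist"); W=cloud(p); H,S,V=colmask(p)
m=(H>3)&(H<18)&(S>180); k,l,st,ce=cv2.connectedComponentsWithStats(m.astype(np.uint8))
for i in range(1,k):
    if st[i,4]>200:
        q=W[l==i]; print(st[i],np.isfinite(q[:,0]).mean(),np.nanpercentile(q[:,2],[5,50,95]))
        q=q[np.isfinite(q[:,0])]
        if len(q): t=q[q[:,2]>np.percentile(q[:,2],50)-.006]; print(rect(t))
m=(H>100)&(H<125)&(S>120)&(abs(W[...,2])<.015)&(W[...,1]<.47); print("mat",rect(W[m]), np.median(W[m][:,2]))
E
python3 g.py
```

```text
3.25 [0.5019 0.3667 0.1624] 101.38 [-0.5  -0.83 -0.41]
mat [503.5, 361.9, 332.8, 123.6, 8.6] 0.004777422666566389
```

Run:
```python
from plan import *
p=vision.get_image("wrist"); W=cloud(p); H,S,V=colmask(p)
print(H[187,252],S[187,252],W[187,252],p["z_map"][187,252])
m=(H<20)&(S>150)&(V>120)&(W[...,2]>.05)&(W[...,2]<.085); m[:140]=0;m[235:]=0; print(m.sum(),rect(W[m]),np.median(W[m][:,2]))
```

```text
15 152 [0.49855678 0.36447811 0.06931168] 0.28306943
1359 [500.0, 368.3, 58.5, 21.9, 11.9] 0.06824263505975997
```

Call:
play_rows(increments="0 0.2 3.5 0 1; 0 0 3.5 0 1; 0 0 3 0 1; 0 0 1.6 0 1; 0 0 0.8 0 1")

```text
clock: 3.77
position: [0.5017, 0.365, 0.0365]
ee_rot: [0.307, -3.124, 0.005]
force: [-0.8, -0.5, -0.1]
width: 1.004
gripper_force: 0.0
```

Call:
play_rows(increments="0 0 0 0 1; 0 0 0 0 0; 0 0 0 0 -0.4; 0 0 0 0 -1; 0 0 0 0 -1", grip_force=30)

```text
clock: 4.18
position: [0.5025, 0.3687, 0.0402]
ee_rot: [-0.31, 3.124, 0.002]
force: [-0.4, -0.8, 0.1]
width: 0.758
gripper_force: 0.0
```

Call:
play_rows(increments="0 0 0 0 -1; 0 0 0 0 -1; 0 0 0 0 -1; 0 0 0 0 -1", grip_force=55)

```text
clock: 4.52
position: [0.5019, 0.3683, 0.039]
ee_rot: [-0.311, 3.126, -0.0]
force: [0.4, -0.5, 0.2]
width: 0.471
gripper_force: 0.0
```

Call:
play_rows(increments="0 0 0 0 -1; 0 0 0 0 -1; 0 0 0 0 -1; 0 0 0 0 -1; 0 0 0 0 -1")

```text
clock: 4.93
position: [0.5019, 0.3682, 0.0388]
ee_rot: [0.311, -3.126, 0.0]
force: [-0.6, -0.3, -0.0]
width: 0.254
gripper_force: 55.0
```

Call:
play_rows(increments="0 0 0 0 -1; 0 0 0 0 -1; 0 0 0 0 -1")

```text
clock: 5.18
position: [0.5019, 0.3682, 0.0389]
ee_rot: [0.311, -3.126, 0.0]
force: [0.4, -0.5, 0.2]
width: 0.253
gripper_force: 55.0
```

Run:
```python
from plan import *
s=arm.observe(); print(s)
y=yaw_y(s["ee_rot"]); print(y)
```

```text
{'clock': 5.1833, 'joints': array([-0.21780661,  0.74245224, -0.78392088,  1.70107348,  0.62021102,
        0.96389023,  0.53067279]), 'dq': array([ 0.00203554, -0.00153642, -0.00143681,  0.00013017,  0.00111505,
        0.0005512 , -0.00025112]), 'joint_efforts': array([-1.58280004e-01, -7.27203512e+01, -1.59558266e+01, -2.33866453e+01,
       -6.57075830e-02,  3.67746179e-03,  6.66560973e-04]), 'position': array([0.50186918, 0.36817417, 0.03885311]), 'ee_rot': array([ 3.10769785e-01, -3.12612983e+00,  1.94517322e-04]), 'force': array([ 0.41697038, -0.51265045,  0.16531681]), 'ft_torque': array([ 0.065643  , -0.16149876, -0.01358625]), 'gripper_force': 54.994195103645325, 'width': 0.25308330946533375}
101.35428718701598
```

Run:
```python
from plan import *
s=arm.observe()
plan([(.502,.368,.14,101.35),(.448,-.015,.14,-12)],s["position"],101.35,step=.03,op=-1,tmax=5.7)
```

```text
-0 -0 -2.53 -0 -1; -0 -0.01 -2.53 -0 -1; -0.01 -0 -2.53 -0 -1; 0 -0.01 -2.52 -0 -1; 0.64 -1.82 -0 5.67 -1
0.46 -1.88 -0 5.66 -1; 0.27 -1.92 -0 5.67 -1; 0.08 -1.93 -0 5.67 -1; -0.11 -1.93 -0 5.67 -1; -0.3 -1.91 -0 5.66 -1
-0.49 -1.87 -0 5.67 -1; -0.67 -1.82 -0 5.67 -1; -0.85 -1.73 -0 5.67 -1; -1.01 -1.65 -0 5.66 -1; -1.17 -1.54 -0 5.67 -1
-1.32 -1.41 -0 5.67 -1; -1.45 -1.28 -0 5.67 -1; -1.58 -1.13 -0 5.66 -1; -1.67 -0.97 -0 5.67 -1; -1.76 -0.8 -0 5.67 -1
-1.83 -0.62 -0 5.67 -1; -1.89 -0.43 -0 5.66 -1; -1.91 -0.25 -0 5.67 -1; -1.94 -0.06 -0 5.67 -1
```

Call:
play_rows(increments="0 0 -0.8 0 -1; 0 0 -2 0 -1; 0 0 -3 0 -1; 0 0 -3 0 -1; 0 0 -1.3 0 -1")

```text
clock: 5.6
position: [0.5024, 0.3699, 0.1441]
ee_rot: [-0.311, 3.123, 0.005]
force: [1.6, 0.1, -2.5]
width: 0.252
gripper_force: 55.0
```

Call:
play_rows(increments="0.6 -1.8 0 5.7 -1; 0.5 -1.9 0 5.7 -1; 0.3 -1.9 0 5.7 -1; 0.1 -1.9 0 5.7 -1; -0.1 -1.9 0 5.7 -1")

```text
clock: 6.02
position: [0.4872, 0.2722, 0.1396]
ee_rot: [-0.476, -3.105, 0.001]
force: [-0.3, -0.2, -1.7]
width: 0.255
gripper_force: 55.0
```

Call:
play_rows(increments="-0.3 -1.9 0 5.7 -1; -0.5 -1.9 0 5.7 -1; -0.7 -1.8 0 5.6 -1; -0.8 -1.7 0 5.7 -1; -1 -1.7 0 5.6 -1")

```text
clock: 6.43
position: [0.4732, 0.1768, 0.1398]
ee_rot: [-1.22, -2.895, 0.0]
force: [0.8, 0.0, -2.7]
width: 0.251
gripper_force: 55.0
```

Call:
play_rows(increments="-1.2 -1.5 0 5.7 -1; -1.3 -1.4 0 5.6 -1; -1.5 -1.3 0 5.7 -1; -1.6 -1.1 0 5.6 -1; -1.7 -1 0 5.7 -1")

```text
clock: 6.85
position: [0.4602, 0.0804, 0.1398]
ee_rot: [-1.891, -2.509, 0.0]
force: [-0.3, -0.9, -1.9]
width: 0.254
gripper_force: 55.0
```

Call:
play_rows(increments="-1.8 -0.8 0 5.6 -1; -1.8 -0.6 0 5.7 -1; -1.9 -0.4 0 5.6 -1; -1.9 -0.3 0 5.7 -1; -1.9 -0.1 0 5.7 -1")

```text
clock: 7.27
position: [0.4463, -0.0149, 0.1398]
ee_rot: [-2.447, -1.97, 0.0]
force: [0.3, -0.6, -2.2]
width: 0.253
gripper_force: 55.0
```

Call:
play_rows(increments="0 0 0 0 -1; 0 0 0 0 -1; 0 0 0 0 -1")

```text
clock: 7.52
position: [0.4468, -0.0134, 0.1399]
ee_rot: [-2.44, -1.978, -0.0]
force: [0.3, 0.7, -2.2]
width: 0.25
gripper_force: 55.0
```

```bash
cat > l2.py <<'E'
from plan import *
s=arm.observe(); print(s["clock"],s["position"].round(4),yaw_y(s["ee_rot"]).round(2),s["ee_rot"],s["force"].round(2),s["ft_torque"].round(2),s["width"])
L=[]
for c in ["scene","side","wrist"]:
    p=vision.get_image(c); W=cloud(p); H,S,V=colmask(p); x,y,z=[W[...,i] for i in range(3)]
    save(p,"L_%s_%d.png"%(c,s["clock"]*10))
    m=((H<6)|(H>174))&(S>150)&(z>.031)&(z<.045)&(x>.55)&(x<.8); print(c,"stop",m.sum(),rect(W[m]) if m.sum()>50 else 0)
    m=(S<60)&(V>110)&(z>.030)&(z<.042)&(x>.4)&(x<.70)&(abs(y+.04)<.2)
    k,l,st,ce=cv2.connectedComponentsWithStats(m.astype(np.uint8))
    for i in range(1,k):
        if st[i,4]>60: print("  box",st[i,4],rect(W[l==i]))
E
python3 l2.py
```

```text
7.5167 [ 0.4468 -0.0134  0.1399] -11.93 [-2.44016535e+00 -1.97837921e+00 -4.46276131e-04] [ 0.26  0.71 -2.18] [-0.02 -0.07 -0.01] 0.24987186000957368
scene stop 477 [687.6, -60.4, 299.7, 22.8, 78.0]
  box 134 [537.6, 73.0, 45.5, 48.9, 65.5]
  box 148 [518.1, -63.6, 47.8, 45.2, 2.0]
  box 148 [564.7, -7.2, 49.1, 47.5, 10.8]
  box 160 [516.9, -134.9, 44.8, 48.5, 61.1]
side stop 286 [680.1, -57.5, 299.7, 23.0, 78.3]
  box 199 [532.2, 72.8, 47.0, 50.0, 61.8]
wrist stop 2227 [673.6, -97.0, 219.9, 21.2, 78.1]
  box 3396 [533.1, 74.0, 46.8, 46.7, 63.8]
  box 2841 [560.6, -4.3, 46.9, 47.0, 6.4]
  box 2353 [514.9, -61.3, 46.5, 46.8, 0.5]
```

Call:
play_rows(increments="0 0 2 0 -1; 0 0 3 0 -1; 0 0 2.5 0 -1; 0 0 1.2 0 -1; 0 0 0.6 0 -1")

```text
clock: 8.08
position: [0.4457, -0.0134, 0.0451]
ee_rot: [-2.439, -1.977, 0.003]
force: [-1.5, 0.5, -1.5]
width: 0.25
gripper_force: 55.0
```

Call:
play_rows(increments="0 0 0.4 0 -1; 0 0 0 0 -1; 0 0 0 0 -1; 0 0 0 0 -1")

```text
clock: 8.42
position: [0.4477, -0.0139, 0.0438]
ee_rot: [2.441, 1.976, 0.002]
force: [-0.1, -0.1, -1.9]
width: 0.252
gripper_force: 55.0
```

Run:
```python
from plan import *
s=arm.observe(); print(s["position"].round(4),yaw_y(s["ee_rot"]).round(2),s["force"].round(2),s["ft_torque"].round(2))
for c in ["scene","side"]:
    p=vision.get_image(c); save(p,c+"2.png")
a=cv2.imread('pics/side2.png')[150:300,150:350]
cv2.imwrite('pics/c2.png',cv2.resize(a,(800,600),interpolation=cv2.INTER_CUBIC))
```

```text
[ 0.4477 -0.0139  0.0438] -12.03 [-0.11 -0.13 -1.94] [-0.03 -0.09  0.01]
```

View pics/c2.png

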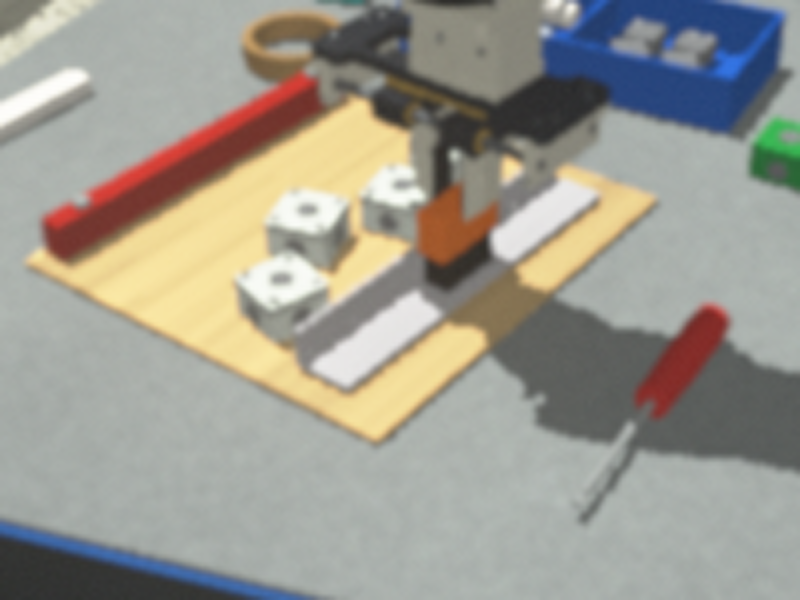

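The side crop shows the blade low on the board behind all the boxes: blade end at (310,350), boxes at (283,290) and (307,225). Everything is clear to sweep.

Call:
play_rows(increments="0 0.4 0.1 0 -1; 0 0.6 0 0 -1; 0 0.7 0 0 -1; 0 0.7 0 0 -1; 0 0.7 0 0 -1")

```text
clock: 8.93
position: [0.4777, -0.0208, 0.0418]
ee_rot: [-2.442, -1.976, 0.001]
force: [-1.9, 0.9, -1.9]
width: 0.252
gripper_force: 55.0
```

Call:
play_rows(increments="0 0.7 0 0 -1; 0 0.7 0 0 -1; 0 0.7 0 0 -1; 0 0.7 0 0 -1; 0 0.7 0 0 -1")

```text
clock: 9.35
position: [0.5113, -0.0279, 0.0416]
ee_rot: [-2.442, -1.976, 0.002]
force: [-3.9, 1.3, -0.4]
width: 0.253
gripper_force: 55.0
```

Call:
play_rows(increments="0 0.7 0 0 -1; 0 0.7 0 0 -1; 0 0.7 0 0 -1; 0 0.7 0 0 -1; 0 0.7 0 0 -1")

```text
clock: 9.77
position: [0.5462, -0.0353, 0.0418]
ee_rot: [-2.442, -1.976, 0.0]
force: [-3.4, 1.1, -3.4]
width: 0.256
gripper_force: 55.0
```

Call:
play_rows(increments="0 0.7 0 0 -1; 0 0.6 0 0 -1; 0 0.5 0 0 -1; 0 0.4 0 0 -1; 0 0.2 0 0 -1")

```text
clock: 10.18
position: [0.5697, -0.0403, 0.0419]
ee_rot: [2.442, 1.976, 0.0]
force: [-3.2, 0.8, -4.4]
width: 0.252
gripper_force: 55.0
```

```bash
python3 l2.py; python3 -c "
import glob,cv2
f=sorted(glob.glob('pics/L_wrist_*.png'),key=lambda f:int(f.split('_')[-1][:-4]))[-1]; print(f); cv2.imwrite('pics/w3.png',cv2.imread(f))"
```

```text
10.1833 [ 0.5697 -0.0403  0.0419] -12.06 [2.44234115e+00 1.97577958e+00 2.68128504e-04] [-3.23  0.8  -4.38] [ 0.14  0.9  -0.03] 0.25182949711102715
scene stop 475 [687.9, -60.2, 298.9, 24.0, 77.9]
  box 195 [634.5, 46.2, 81.3, 53.1, 77.6]
  box 85 [619.7, -23.6, 46.3, 54.6, 73.0]
  box 359 [598.9, -124.4, 122.0, 54.0, 79.2]
side stop 224 [689.8, -21.2, 221.9, 21.0, 77.1]
  box 354 [625.0, 19.3, 136.8, 52.4, 78.1]
wrist stop 9449 [686.3, -40.1, 215.1, 21.1, 77.9]
  box 14104 [623.6, 12.8, 129.3, 50.6, 77.8]
  box 144 [574.7, -109.9, 20.3, 6.7, 80.9]
pics/L_wrist_101.png
```

View pics/w3.png

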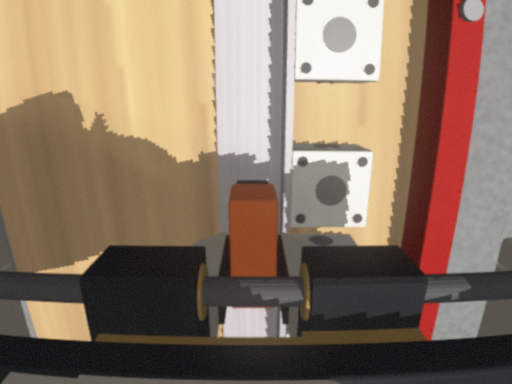

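The wrist view shows the blade top along columns 280-293, with boxes flush against it at (335,185) and (340,38). The red stop is at about column 440, roughly parallel, with a gap of some 3.5 cm. I go on and slow down near contact.

Call:
play_rows(increments="0 0.4 0 0 -1; 0 0.5 0 0 -1; 0 0.5 0 0 -1; 0 0.5 0 0 -1; 0 0.4 0 0 -1")

```text
clock: 10.75
position: [0.591, -0.0448, 0.042]
ee_rot: [-2.441, -1.976, 0.002]
force: [-6.4, 2.6, 0.8]
width: 0.251
gripper_force: 55.0
```

Call:
play_rows(increments="0 0.2 0 0 -1; 0 0.2 0 0 -1; 0 0.2 0 0 -1; 0 0.1 0 0 -1; 0 0.1 0 0 -1")

```text
clock: 11.17
position: [0.5986, -0.0463, 0.042]
ee_rot: [-2.441, -1.976, 0.002]
force: [-5.9, 1.3, 1.8]
width: 0.254
gripper_force: 55.0
```

```bash
cat > st.py <<'E'
from plan import *
s=arm.observe(); d=s["position"][:2]-[.684,-.06]
n=np.array([np.cos(np.radians(-12)),np.sin(np.radians(-12))])
print(round(s["clock"],2),s["position"].round(4),yaw_y(s["ee_rot"]).round(2),"u",(d@n).round(4),"Fu",(s["force"][:2]@n).round(2),s["force"].round(2),s["ft_torque"].round(2))
E
python3 st.py
```

```text
11.17 [ 0.5986 -0.0463  0.042 ] -12.03 u -0.0864 Fu -6.09 [-5.95  1.33  1.84] [ 0.35  1.53 -0.04]
```

Call:
play_rows(increments="0 0.1 0 0 -1; 0 0.1 0 0 -1; 0 0.1 0 0 -1; 0 0.05 0 0 -1; 0 0.05 0 0 -1")

```text
clock: 11.58
position: [0.6024, -0.0471, 0.042]
ee_rot: [-2.441, -1.976, 0.002]
force: [-6.2, 1.7, 1.7]
width: 0.25
gripper_force: 55.0
```

```bash
python3 st.py
```

```text
11.58 [ 0.6024 -0.0471  0.042 ] -12.03 u -0.0825 Fu -6.42 [-6.19  1.74  1.71] [ 0.28  1.56 -0.05]
```

Call:
play_rows(increments="0 0.05 0 0 -1; 0 0.05 0 0 -1; 0 0.05 0 0 -1; 0 0.05 0 0 -1")

```text
clock: 11.92
position: [0.6043, -0.0475, 0.042]
ee_rot: [-2.441, -1.976, 0.002]
force: [-6.7, 1.3, 0.3]
width: 0.252
gripper_force: 55.0
```

```bash
python3 st.py
```

```text
11.92 [ 0.6043 -0.0475  0.042 ] -12.02 u -0.0805 Fu -6.78 [-6.66  1.29  0.3 ] [ 0.31  1.44 -0.01]
```

Call:
play_rows(increments="0 0.04 0 0 -1; 0 0.04 0 0 -1; 0 0.02 0 0 -1")

```text
clock: 12.17
position: [0.6054, -0.0478, 0.042]
ee_rot: [-2.441, -1.976, 0.002]
force: [-5.9, 1.0, 1.1]
width: 0.251
gripper_force: 55.0
```

```bash
python3 st.py; python3 l2.py; ls -t pics | head -1;  python3 -c "
import glob,cv2
f=sorted(glob.glob('pics/L_wrist_*.png'),key=lambda f:int(f.split('_')[-1][:-4]))[-1]; cv2.imwrite('pics/w4.png',cv2.imread(f))"
```

```text
12.17 [ 0.6054 -0.0478  0.042 ] -12.03 u -0.0795 Fu -5.98 [-5.91  0.96  1.1 ] [ 0.32  1.44 -0.02]
12.1667 [ 0.6054 -0.0478  0.042 ] -12.03 [-2.44122708e+00 -1.97594393e+00  1.68252162e-03] [-5.91  0.96  1.1 ] [ 0.32  1.44 -0.02] 0.25141550008215047
scene stop 483 [687.5, -60.7, 298.9, 23.5, 77.6]
  box 268 [664.7, 11.3, 134.0, 51.0, 77.7]
  box 386 [632.3, -131.7, 115.9, 69.6, 88.4]
side stop 152 [691.8, -5.6, 190.8, 19.9, 78.3]
  box 329 [661.0, 11.3, 136.0, 55.5, 77.6]
wrist stop 7487 [693.9, -5.4, 137.9, 20.0, 77.8]
  box 14332 [660.1, 5.3, 129.7, 52.7, 77.8]
  box 148 [610.4, -118.2, 23.5, 7.0, 78.3]
L_wrist_121.png
```

View pics/w4.png

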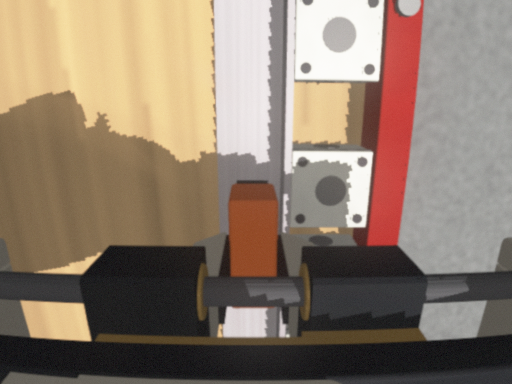

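Boxes at (330,190) and (340,38) nearly touch the stop at column 375. I keep creeping forward while watching the force.

Call:
play_rows(increments="0 0.03 0 0 -1; 0 0.03 0 0 -1")

```text
clock: 12.48
position: [0.6056, -0.0478, 0.042]
ee_rot: [-2.441, -1.976, 0.002]
force: [-6.6, 0.3, 1.5]
width: 0.25
gripper_force: 55.0
```

Call:
play_rows(increments="0 0.03 0 0 -1; 0 0 0 0 -1")

```text
clock: 12.65
position: [0.6063, -0.048, 0.042]
ee_rot: [-2.441, -1.976, 0.001]
force: [-6.3, 0.6, 0.7]
width: 0.246
gripper_force: 55.0
```

```bash
python3 st.py
```

```text
12.65 [ 0.6063 -0.048   0.042 ] -12.02 u -0.0785 Fu -6.3 [-6.32  0.58  0.7 ] [ 0.32  1.38 -0.05]
```

Call:
play_rows(increments="0 0.04 0 0 -1; 0 0 0 0 -1")

```text
clock: 12.82
position: [0.6065, -0.048, 0.042]
ee_rot: [-2.441, -1.976, 0.002]
force: [-6.5, 0.8, 0.1]
width: 0.254
gripper_force: 55.0
```

Call:
play_rows(increments="0 0.04 0 0 -1; 0 0 0 0 -1")

```text
clock: 12.98
position: [0.607, -0.0481, 0.042]
ee_rot: [-2.441, -1.976, 0.002]
force: [-5.5, 1.1, 0.6]
width: 0.249
gripper_force: 55.0
```

```bash
python3 st.py
```

```text
12.98 [ 0.607  -0.0481  0.042 ] -12.03 u -0.0778 Fu -5.67 [-5.55  1.14  0.59] [ 0.34  1.47 -0.02]
```

Call:
play_rows(increments="0 0.04 0 0 -1; 0 0 0 0 -1")

```text
clock: 13.15
position: [0.607, -0.048, 0.042]
ee_rot: [-2.441, -1.976, 0.002]
force: [-6.8, 1.7, 1.4]
width: 0.251
gripper_force: 55.0
```

Call:
play_rows(increments="0 0.04 0 0 -1; 0 0 0 0 -1")

```text
clock: 13.32
position: [0.6071, -0.048, 0.0419]
ee_rot: [-2.44, -1.975, 0.003]
force: [-8.3, 1.4, 3.2]
width: 0.256
gripper_force: 55.1
```

Call:
play_rows(increments="0 0.04 0 0 -1; 0 0 0 0 -1")

```text
clock: 13.48
position: [0.6071, -0.048, 0.0419]
ee_rot: [-2.44, -1.975, 0.004]
force: [-8.0, 2.9, 3.7]
width: 0.25
gripper_force: 55.1
```

```bash
python3 st.py
```

```text
13.48 [ 0.6071 -0.048   0.0419] -12.02 u -0.0777 Fu -8.41 [-7.98  2.89  3.71] [ 0.48  2.24 -0.04]
```

Call:
play_rows(increments="0 0.05 0 0 -1; 0 0 0 0 -1")

```text
clock: 13.65
position: [0.6071, -0.048, 0.0418]
ee_rot: [-2.439, -1.975, 0.005]
force: [-11.6, 2.6, 4.3]
width: 0.254
gripper_force: 55.1
```

Call:
play_rows(increments="0 0.05 0 0 -1; 0 0 0 0 -1")

```text
clock: 13.82
position: [0.6072, -0.048, 0.0418]
ee_rot: [-2.439, -1.975, 0.006]
force: [-11.6, 3.5, 6.3]
width: 0.25
gripper_force: 55.1
```

```bash
python3 st.py
```

```text
13.82 [ 0.6072 -0.048   0.0418] -12.01 u -0.0776 Fu -12.07 [-11.59   3.51   6.28] [ 0.63  2.96 -0.07]
```

Call:
play_rows(increments="0 0.03 -0.03 0 -1; 0 0 0 0 -1; 0 0 0 0 -1")

```text
clock: 14.07
position: [0.6072, -0.0481, 0.0418]
ee_rot: [-2.439, -1.975, 0.006]
force: [-12.2, 3.2, 3.6]
width: 0.247
gripper_force: 55.1
```

```bash
python3 st.py
```

```text
14.07 [ 0.6072 -0.0481  0.0418] -12.0 u -0.0776 Fu -12.63 [-12.24   3.16   3.63] [ 0.69  2.85 -0.05]
```

Call:
play_rows(increments="0 0.04 -0.02 0 -1; 0 0 0 0 -1; 0 0 0 0 -1; 0 0 0 0 -1")

```text
clock: 14.4
position: [0.6073, -0.048, 0.0419]
ee_rot: [-2.438, -1.974, 0.007]
force: [-11.8, 3.0, 3.1]
width: 0.251
gripper_force: 55.1
```

```bash
python3 st.py; python3 l2.py; python3 -c "
import glob,cv2
f=sorted(glob.glob('pics/L_scene_*.png'),key=lambda f:int(f.split('_')[-1][:-4]))[-1]; cv2.imwrite('pics/s5.png',cv2.resize(cv2.imread(f)[160:290,190:360],(785,600)))"
```

```text
14.4 [ 0.6073 -0.048   0.0419] -12.0 u -0.0775 Fu -12.15 [-11.8    2.95   3.13] [ 0.69  3.06 -0.09]
14.4 [ 0.6073 -0.048   0.0419] -12.0 [-2.43821695 -1.97442854  0.00696022] [-11.8    2.95   3.13] [ 0.69  3.06 -0.09] 0.25074287980847565
scene stop 482 [687.5, -60.1, 298.8, 22.6, 78.2]
  box 173 [673.2, 50.8, 49.7, 50.9, 77.8]
  box 69 [657.7, -33.2, 45.9, 49.2, 77.7]
  box 368 [635.2, -131.0, 117.9, 67.0, 87.0]
side stop 140 [691.7, -5.8, 189.3, 19.8, 78.3]
  box 331 [661.3, 10.8, 135.7, 55.6, 77.4]
wrist stop 7464 [694.1, -5.5, 137.3, 19.9, 77.8]
  box 14323 [660.9, 4.9, 129.3, 50.9, 77.8]
  box 156 [612.4, -116.3, 23.4, 7.4, 79.5]
```

View pics/s5.png

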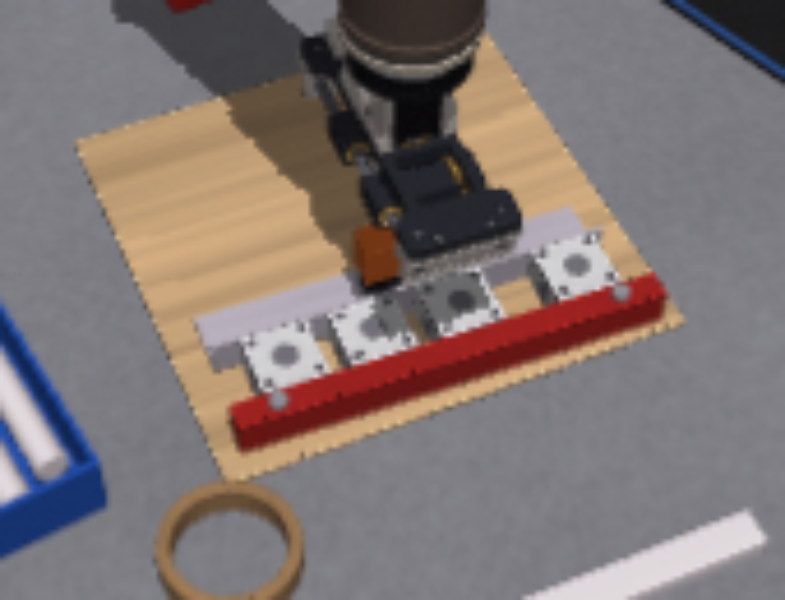

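The scene crop shows all four boxes at (285,355), (372,325), (460,300) and (577,265) between blade and stop. One last small nudge, then I back off straight and look.

Call:
play_rows(increments="0 0.03 0 0 -1; 0 0 0 0 -1; 0 0 0 0 -1; 0 0 0 0 -1")

```text
clock: 14.88
position: [0.6073, -0.048, 0.0419]
ee_rot: [-2.438, -1.974, 0.008]
force: [-14.0, 4.5, 5.3]
width: 0.254
gripper_force: 55.1
```

```bash
python3 st.py
```

```text
14.88 [ 0.6073 -0.048   0.0419] -11.99 u -0.0775 Fu -14.64 [-14.01   4.51   5.3 ] [ 0.74  3.26 -0.05]
```

Call:
play_rows(increments="0 -0.1 0 0 -1; 0 -0.1 0 0 -1; 0 -0.2 0 0 -1; 0 -0.4 0 0 -1; 0 -0.6 -0.1 0 -1")

```text
clock: 15.3
position: [0.5986, -0.0463, 0.0439]
ee_rot: [2.441, 1.975, 0.003]
force: [0.3, -0.5, -2.6]
width: 0.253
gripper_force: 55.0
```

Call:
play_rows(increments="0 -1 -0.2 0 -1; 0 -1.5 -1 0 -1; 0 -2 -2 0 -1; 0 -2 -3 0 -1; 0 -1 -3 0 -1")

```text
clock: 15.72
position: [0.5205, -0.0298, 0.1359]
ee_rot: [-2.44, -1.976, 0.004]
force: [0.6, 1.0, -2.8]
width: 0.25
gripper_force: 55.0
```

Call:
play_rows(increments="0 0 -1 0 -1; 0 0 0 0 -1; 0 0 0 0 -1")

```text
clock: 15.97
position: [0.5246, -0.0309, 0.1456]
ee_rot: [2.441, 1.974, 0.002]
force: [-0.1, -0.0, -2.3]
width: 0.257
gripper_force: 55.0
```

```bash
python3 l2.py; python3 -c "
import glob,cv2
f=sorted(glob.glob('pics/L_wrist_*.png'),key=lambda f:int(f.split('_')[-1][:-4]))[-1]; cv2.imwrite('pics/w6.png',cv2.imread(f))"
```

```text
15.9667 [ 0.5246 -0.0309  0.1456] -12.07 [2.44140901e+00 1.97439268e+00 2.04000919e-03] [-0.14 -0.03 -2.35] [-0.04 -0.03  0.03] 0.25702481375745756
scene stop 488 [687.7, -60.1, 299.3, 23.3, 78.2]
  box 157 [676.2, 49.3, 46.7, 48.6, 79.0]
  box 172 [658.3, -33.5, 46.3, 46.3, 76.7]
  box 178 [645.4, -93.8, 47.6, 45.8, 74.5]
  box 194 [640.7, -155.5, 46.1, 62.9, 79.1]
side stop 180 [685.5, -39.7, 263.0, 20.6, 78.9]
  box 172 [673.3, 48.3, 47.8, 51.0, 74.8]
wrist stop 4791 [688.2, -31.7, 243.6, 20.2, 77.8]
  box 3112 [672.5, 49.9, 46.7, 47.2, 77.9]
  box 2663 [654.8, -32.6, 47.3, 47.7, 77.7]
  box 2184 [641.6, -94.1, 48.5, 47.3, 77.2]
```

View pics/w6.png

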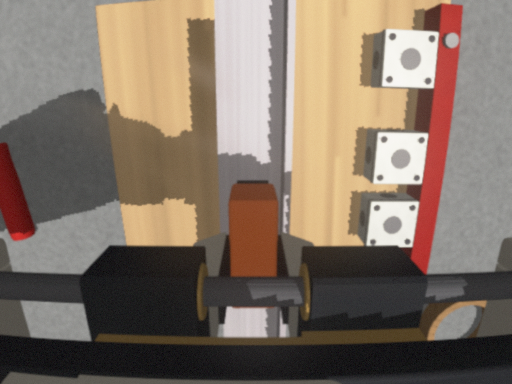

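The wrist view shows boxes at (410,58), (400,157) and (392,222) flush and square on the stop. Depth agrees, with offsets of about -32.5 mm from the bar's axis (-33 expected). Next the straightedge goes back.

Run:
```python
from plan import *
s=arm.observe()
plan([(.5035,.363,.142,98.5)],s["position"],yaw_y(s["ee_rot"]),step=.03,op=-1,tmax=5.6)
```

```text
1.9 -0.51 0.01 -5.53 -1; 1.95 -0.32 0.01 -5.53 -1; 1.97 -0.14 0.01 -5.52 -1; 1.97 0.06 0.01 -5.53 -1; 1.95 0.24 0 -5.53 -1
1.93 0.44 0.01 -5.53 -1; 1.87 0.61 0.01 -5.53 -1; 1.8 0.8 0.01 -5.53 -1; 1.72 0.96 0.01 -5.52 -1; 1.62 1.13 0.01 -5.53 -1
1.51 1.27 0.01 -5.53 -1; 1.37 1.42 0.01 -5.53 -1; 1.23 1.54 0 -5.53 -1; 1.08 1.65 0.01 -5.53 -1; 0.91 1.75 0.01 -5.52 -1
0.74 1.82 0.01 -5.53 -1; 0.56 1.89 0.01 -5.53 -1; 0.38 1.94 0.01 -5.53 -1; 0.18 1.96 0.01 -5.53 -1; 0 1.97 0.01 -5.52 -1
```

Call:
play_rows(increments="1.9 -0.5 0 -5.5 -1; 2 -0.3 0 -5.5 -1; 2 -0.1 0 -5.5 -1; 2 0.1 0 -5.5 -1; 2 0.2 0 -5.5 -1")

```text
clock: 16.53
position: [0.5193, 0.0702, 0.1439]
ee_rot: [-1.896, -2.503, 0.002]
force: [-0.8, 1.1, -2.0]
width: 0.253
gripper_force: 55.0
```

Call:
play_rows(increments="1.9 0.4 0 -5.5 -1; 1.9 0.6 0 -5.5 -1; 1.8 0.8 0 -5.5 -1; 1.7 1 0 -5.5 -1; 1.6 1.1 0 -5.5 -1")

```text
clock: 16.95
position: [0.5145, 0.1682, 0.1438]
ee_rot: [-1.247, -2.881, 0.002]
force: [0.3, 0.5, -3.4]
width: 0.249
gripper_force: 55.0
```

Call:
play_rows(increments="1.5 1.3 0 -5.5 -1; 1.4 1.4 0 -5.6 -1; 1.2 1.5 0 -5.6 -1; 1.1 1.7 0 -5.6 -1; 0.9 1.8 0 -5.6 -1")

```text
clock: 17.37
position: [0.5101, 0.2672, 0.1436]
ee_rot: [-0.515, -3.097, 0.001]
force: [-0.0, 0.5, -2.1]
width: 0.25
gripper_force: 55.0
```

Call:
play_rows(increments="0.7 1.8 0 -5.6 -1; 0.6 1.9 0 -5.6 -1; 0.4 1.9 0 -5.6 -1; 0.2 2 0 -5.6 -1; 0 1.9 0 -5.5 -1")

```text
clock: 17.78
position: [0.5045, 0.3649, 0.1434]
ee_rot: [0.247, -3.129, 0.001]
force: [0.4, -0.4, -2.1]
width: 0.251
gripper_force: 55.0
```

Call:
play_rows(increments="0 0 0 0 -1; 0 0 0 0 -1; 0 0 0 0 -1")

```text
clock: 18.03
position: [0.5048, 0.3633, 0.1439]
ee_rot: [0.237, -3.131, 0.002]
force: [-0.0, 0.8, -1.9]
width: 0.253
gripper_force: 55.0
```

```bash
python3 st.py
python3 - <<'E'
from plan import *
for c in ["scene","wrist"]:
    p=vision.get_image(c); W=cloud(p); H,S,V=colmask(p); x,y,z=[W[...,i] for i in range(3)]
    m=(H>100)&(H<125)&(S>120)&(abs(z)<.012)&(y>.2)&(y<.47)&(x<.75)&(x>.25); print(c,"mat",rect(W[m]))
    m=(S<60)&(V>110)&(z>.09)&(z<.14)&(y>.28)&(y<.44); print("edge",m.sum(),rect(W[m]) if m.sum() else 0, np.percentile(z[m],[5,50,95]) if m.sum() else 0)
E
```

```text
18.03 [0.5048 0.3633 0.1439] 98.65 u -0.2633 Fu -0.2 [-0.03  0.81 -1.92] [ 0.14 -0.12  0.03]
scene mat [506.0, 361.1, 334.4, 129.2, 8.3]
edge 379 [507.7, 358.3, 281.3, 49.0, 11.0] [0.1084369  0.11154531 0.13345044]
wrist mat [458.1, 354.9, 228.6, 123.4, 8.6]
edge 16471 [487.5, 360.5, 230.2, 44.7, 8.6] [0.11279748 0.11403496 0.13770056]
```

Call:
play_rows(increments="0 0 2 0 -1; 0 0 3 0 -1; 0 0 3 0 -1; 0 0 1.5 0 -1; 0 0 0.5 0 -1")

```text
clock: 18.55
position: [0.5041, 0.3618, 0.0425]
ee_rot: [0.237, -3.129, 0.005]
force: [-0.6, -0.3, -2.0]
width: 0.252
gripper_force: 55.0
```

Call:
play_rows(increments="0 0 0.2 0 -1; 0 0 0.1 0 -1; 0 0 0.1 0 -1; 0 0 0 0 -1; 0 0 0 0 -1")

```text
clock: 18.97
position: [0.5054, 0.3647, 0.0425]
ee_rot: [-0.239, 3.131, 0.001]
force: [0.1, -0.2, -2.9]
width: 0.247
gripper_force: 55.0
```

```bash
python3 st.py
```

```text
18.97 [0.5054 0.3647 0.0425] 98.75 u -0.263 Fu 0.1 [ 0.07 -0.15 -2.95] [ 0.08 -0.1  -0.01]
```

3.6 mm still to go down.

Call:
play_rows(increments="0 0 0.1 0 -1; 0 0 0.1 0 -1; 0 0 0.1 0 -1; 0 0 0.05 0 -1; 0 0 0 0 -1")

```text
clock: 19.38
position: [0.505, 0.3642, 0.0388]
ee_rot: [-0.24, 3.132, -0.0]
force: [-0.9, -3.6, 6.8]
width: 0.256
gripper_force: 55.0
```

```bash
python3 st.py
```

```text
19.38 [0.505  0.3642 0.0388] 98.75 u -0.2632 Fu -0.17 [-0.94 -3.59  6.79] [-0.47  0.29 -0.03]
```

Touching down on the mat. Now I release, back straight up, and check.

Call:
play_rows(increments="0 0 -0.05 0 0; 0 0 0 0 0; 0 0 0 0 0.5; 0 0 0 0 1; 0 0 0 0 1")

```text
clock: 19.8
position: [0.5049, 0.3643, 0.0384]
ee_rot: [0.24, -3.132, -0.0]
force: [0.3, -0.6, -0.2]
width: 0.565
gripper_force: 0.0
```

Call:
play_rows(increments="0 0 0 0 1; 0 0 0 0 1; 0 0 0 0 1; 0 0 0 0 1; 0 0 0 0 1")

```text
clock: 20.22
position: [0.5049, 0.3642, 0.0384]
ee_rot: [0.24, -3.132, 0.0]
force: [1.0, -0.6, -0.7]
width: 0.93
gripper_force: 0.0
```

Call:
play_rows(increments="0 0 -1 0 1; 0 0 -3 0 1; 0 0 -4 0 1; 0 0 -4 0 1; 0 0 -3 0 1")

```text
clock: 20.63
position: [0.5048, 0.3652, 0.1925]
ee_rot: [-0.241, 3.131, 0.003]
force: [0.7, 1.6, 0.2]
width: 1.002
gripper_force: 0.0
```

Call:
play_rows(increments="0 0 0 0 1; 0 0 0 0 1; 0 0 0 0 1; 0 0 0 0 1; 0 0 0 0 1")

```text
clock: 21.05
position: [0.5044, 0.3635, 0.1871]
ee_rot: [0.24, -3.131, 0.002]
force: [0.0, 0.9, -0.4]
width: 0.997
gripper_force: 0.0
```

```bash
python3 st.py
python3 - <<'E'
from plan import *
ims=[]
for c in ["scene","side","wrist"]:
    p=vision.get_image(c); W=cloud(p); H,S,V=colmask(p); x,y,z=[W[...,i] for i in range(3)]; save(p,"F_%s.png"%c)
    m=(H>100)&(H<125)&(S>120)&(abs(z)<.012)&(y>.2)&(y<.47)&(x<.75)&(x>.25); print(c,"mat",rect(W[m]))
    m=(S<60)&(V>120)&(z>.004)&(z<.04)&(y>.28)&(y<.44)&(x>.3)&(x<.68); print("edge",m.sum(),rect(W[m]), np.percentile(z[m],[5,50,95]).round(4))
    m=((H<6)|(H>174))&(S>150)&(z>.031)&(z<.045)&(x>.55)&(x<.8); print("stop",rect(W[m]) if m.sum()>50 else 0)
    m=(S<60)&(V>110)&(z>.030)&(z<.042)&(x>.55)&(x<.70)&(abs(y+.05)<.16)
    k,l,st,ce=cv2.connectedComponentsWithStats(m.astype(np.uint8))
    for i in range(1,k):
        if st[i,4]>60: print("  box",st[i,4],rect(W[l==i]))
a=cv2.imread('pics/F_scene.png')[110:350,100:480]; cv2.imwrite('pics/F.png',cv2.resize(a,(790,499),interpolation=cv2.INTER_CUBIC))
E
```

```text
21.05 [0.5044 0.3635 0.1871] 98.76 u -0.2637 Fu -0.14 [ 0.04  0.88 -0.43] [ 0.12 -0.17  0.01]
scene mat [506.3, 360.1, 334.5, 128.4, 8.4]
edge 305 [507.6, 359.3, 279.3, 51.0, 11.0] [0.0044 0.0065 0.0284]
stop [687.2, -60.0, 299.9, 23.2, 77.6]
  box 150 [675.0, 48.8, 45.5, 47.0, 77.9]
  box 160 [658.8, -33.6, 46.0, 49.1, 79.1]
  box 162 [644.7, -93.4, 46.2, 48.6, 76.9]
  box 178 [638.1, -154.8, 45.7, 59.2, 80.2]
side mat [504.0, 360.0, 333.6, 127.3, 8.5]
edge 1855 [519.0, 349.6, 305.9, 88.3, 8.9] [0.005  0.0119 0.0312]
stop [681.9, -64.2, 290.1, 22.9, 77.6]
  box 130 [634.9, -157.2, 50.9, 63.9, 75.7]
  box 134 [642.1, -93.4, 47.2, 48.8, 81.7]
  box 148 [655.7, -33.9, 49.6, 50.9, 78.7]
  box 169 [672.5, 49.0, 48.1, 50.5, 78.1]
wrist mat [486.7, 359.2, 299.0, 123.3, 8.5]
edge 8424 [502.8, 344.4, 272.8, 91.1, 10.7] [0.0069 0.0085 0.0323]
stop 0
```

View pics/F.png

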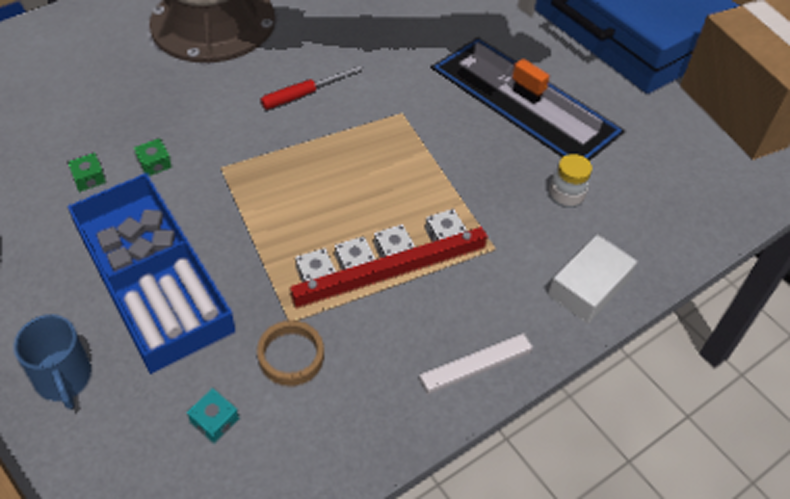

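The final view shows the row at (315,262), (354,250), (394,238) and (446,224), flush on the stop. The straightedge lies flat within the mat and the bystanders have not moved.

```bash
python3 -c "
from cell import job; print(job.sign_off())"
```

```text
the job is handed in; nothing more can be done
None
```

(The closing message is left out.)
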